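# Load the cook's carrier for tomato sauce

### The arm

A 6-joint arm with a two-finger parallel gripper is mounted at the origin on a cart in front of the work surface, level with it; the furniture and walls round the work are solid. World frame = base frame: x ahead of the robot, y to its left, z up, the work surface at z = 0. Lengths are in m, angles in degrees, forces in N, time in s.
With the tool pointing down it reaches from about 0.25 to 0.725 m from the base axis. Payload 9.7 kg.
Tool frame: the origin (TCP) lies midway between the tips of the shut fingers; the grasp point (between the pads) lies 19 mm behind it; z points along the fingers, y is the line along which they close (so a half turn about z gives the same grasp; the last joint's range is limited). The gripper opens to 85 mm and grips with 20 to 120 N. Pads are 22 mm wide; open, the fingers measure 114 mm over their backs; the gripper's body (76 mm by 85 mm) begins 54 mm behind the grasp point. The pads swing forward as they close: fully open they stand 13 mm farther back than shut.
Start: joints at [69.844, 4.979, 10.078, 95.1, 0, 90], TCP at [0.19, 0.516, 0.206] pointing down, gripper open.
Joint ranges: [-179.16, 179.16], [-48.56, 103.87], [-65.8, 70.77], [-126.05, 130.52], [-82.76, 87.17], [-180, 180]. Speed limits (degrees/s): [127.2, 127.2, 147.25, 180, 180, 180].

### API

Orientations are given as [roll, pitch, yaw] about the fixed x, y, z axes, in that order (R = Rz(yaw) Ry(pitch) Rx(roll)).
In Python, from workcell import * gives the robot as it stands.
- The arm moves only by the tool servo_tool, never from a script. Its argument "moves" is a list of rows, each a list of 4 numbers: the shift along the world's x, y, z in shares of 75 cm (1.0 is 75 cm), then the turn about the world's z in parts of the range, where 1.0 means 2 pi rad. A call has 1 to 20 rows; each row is the pose to reach, as a shift and turn from the pose commanded when the call began; what a row does not reach only later rows make up. A row lasts 1/12 s, in which the tool goes at most 41.7 mm and 7.16 degrees, less where a joint would pass 70% of its speed; a pose out of reach is approached as far as the arm can. No shift or turn number may pass 1 either way. A call with a gripper value outside its range is refused whole. "claw" is the closure, from 0 (fully open) to 1 (shut), set as the call begins (left out, the last holds). The fingers move at their own pace and stop on an object; "force" is the grip in N (left out, the last holds). Time passes only in rows, so rows that repeat a pose let the fingers close. It gives the time, the measured TCP pose, the force, the opening and the grip force at its end, in the units of the state.
- get_obs(): the state, without advancing time (a new reading comes with each control period).
- camera(name): name is "scene" or "top" or "wrist"; returns the picture (400x640x3 uint8, red, green, blue); there is no depth.
- get_calibration(name): a dict with "fx", "fy", "cx", "cy" (pixels), "k1" (the pictures are not rectified: a ray, as slopes to the right and down, at radius r is drawn at 1 + k1 r^2 times it, then the intrinsics apply), "rvec" (rotation vector, rad) and "tvec" (3), from world to camera coordinates, as OpenCV has them; the wrist camera has in their place "tool_from_camera" (4x4, takes a point from camera to tool coordinates, whose origin is the TCP and whose axes are the flange's). Camera axes: x right, y down, z forward; pixel columns grow to the right and rows downward; lengths in m; the calibration is good to about 2 mm. A picture is of the moment at which its call begins: read the wrist's pose just before it. get_calibration takes no time and is no camera call.
- job_done(): hands the job in; it is judged then, once.
The state is a dict: "time": time; "q": joint angles; "qd": joint speeds; "joint_efforts": joint torques, N m; "ee_pos": TCP position; "tcp_rot": TCP orientation; "wrist_force": force on the tool from outside, world axes, zero at the start; "torque": the same for the moment, N m; "opening": finger opening in m; "grasp_force": force on a finger pad.
Only numpy, scipy, OpenCV 4.12 (cv2) and the standard library are available. Lean on these libraries where they do the work, as an engineer would, in place of code of your own. Each camera call takes 0.05 s, during which the arm holds its last target. There are 200 camera calls.

### The job

Load the wooden carrier for tonight's tomato sauce: put the plain grey metal shaker in the small round well, the red-capped herb jar in the medium round well, the tin in the large round well, and the match box for the gas hob flat in the oblong tray, lengthwise. Set each one down upright (the match box face up, as it lies) and right down on the bottom of its own place, without letting it drop. Leave the two look-alikes, the yellow-capped jar and the glass shaker, standing where they are.

Things in the scene. Friction and masses are not known exactly. Their poses are not given: they have to be found in the camera images.
- steel_shaker: plain light grey metal shaker with a flat top, an upright cylinder 38 mm in diameter and 72 mm high, about 0.09 kg, loose on the worktop; belongs in the small round well. Origin: centre of its underside, z up its axis
- red_jar: glass herb jar with a red screw cap, upright, 45 mm in diameter and 108 mm high (cap included), about 0.11 kg, loose on the worktop; belongs in the medium round well. Origin: centre of its underside, z up its axis
- tin: closed tin with a blue, white and red wrapper and bare metal lid, upright, 57 mm in diameter and 72 mm high, about 0.18 kg, loose on the worktop; belongs in the large round well. Origin: centre of its underside, z up its axis
- matches: match box lying flat on the worktop: red with a yellow disc on top, dark strips on the long sides; 38 mm along its x, 54 mm along its y, 16 mm high, about 15 g; belongs flat in the oblong tray, its length along the tray's. Origin: centre of its underside, z up
- insert_small: square dark wood block, 81 x 81 x 32 mm, one of four (any order) that stand two by two in the pale wooden carrier; blocks and carrier are immovable. In its middle the smallest round well: 54 mm wide, 26 mm deep, cork floor 6 mm above the origin. Origin: centre of its underside, 8 mm above the worktop (block top at 40 mm); z up, x and y along the block's sides
- insert_medium: as insert_small, but with the middle-sized round well, 61 mm wide, 26 mm deep, floor 6 mm above the origin. The centres of neighbouring blocks are 82 mm apart along x or y; all four have the same yaw
- insert_large: as insert_small, but with the largest round well, 73 mm wide, 26 mm deep, floor 6 mm above the origin. The carrier round the blocks is 180 x 180 mm, its rails 36 mm high (lower than the blocks), with a low steel bow handle outside on two oppopoint sides, 28 mm above the worktop and 26 mm out
- insert_oblong: block as the others outside, but with a shallow oblong tray in its top: 54 mm along x, 70 mm along y, 6 mm deep, cork floor 26 mm above the origin, so that the match box lying in it stands 10 mm proud of the block. Same origin and axes
- yellow_jar: look-alike, to be left alone: glass jar with a yellow cap, 45 mm in diameter and 100 mm high, loose on the worktop. Origin: centre of its underside
- glass_shaker: look-alike, to be left alone: clear glass shaker with white contents and a grey domed cap, 44 mm in diameter and 90 mm high, loose on the worktop. Origin: centre of its underside
There are look-alikes about, which are no part of the job. What is shaped like the tin but turquoise is not meant.

How it is judged (in metres and radians):
At the end, for the whole second after the job is handed in: Shaker, red-capped jar and tin in the small, medium and large wells, match box lengthwise (0.25 rad) in the tray: each within 10 mm of the insert's centre, on its floor (3.5 mm), upright (0.12 rad), released, at rest. Look-alikes upright, within 20 mm of where they stood (horizontal distance between steel_shaker and insert_small below 0.01 m and z of steel_shaker in the frame of insert_small between 0.003 and 0.0095 m and angle between each of steel_shaker, red_jar, tin, matches's own z axis and vertical below 0.12 rad and linear speed of each of steel_shaker, red_jar, tin, matches below 0.02 m/s and angular speed of each of steel_shaker, red_jar, tin, matches below 0.2 rad/s and contact force between the fingers and steel_shaker below 0.05 N and horizontal distance between red_jar and insert_medium below 0.01 m and z of red_jar in the frame of insert_medium between 0.003 and 0.0095 m and contact force between the fingers and red_jar below 0.05 N and horizontal distance between tin and insert_large below 0.01 m and z of tin in the frame of insert_large between 0.003 and 0.0095 m and contact force between the fingers and tin below 0.05 N and horizontal distance between matches and insert_oblong below 0.01 m and z of matches in the frame of insert_oblong between 0.023 and 0.0295 m and contact force between the fingers and matches below 0.05 N and angle between the y axis of matches and the y axis of insert_oblong, either way round below 0.25 rad and distance of each of yellow_jar, glass_shaker from where it was at the start of the episode below 0.02 m and angle between each of yellow_jar, glass_shaker's own z axis and vertical below 0.15 rad); the robot touches nothing.
It fails at once if one of the four things is dropped or thrown (faster than 0.6 m/s, a fall of about 18 mm, with no finger on it) ((contact force between the fingers and steel_shaker below 0.02 N and linear speed of steel_shaker above 0.6 m/s) or (contact force between the fingers and red_jar below 0.02 N and linear speed of red_jar above 0.6 m/s) or (contact force between the fingers and tin below 0.02 N and linear speed of tin above 0.6 m/s) or (contact force between the fingers and matches below 0.02 N and linear speed of matches above 0.6 m/s)).
It fails at once if a look-alike is shifted by more than 20 mm or knocked over ((distance of yellow_jar from where it was at the start of the episode above 0.02 m or angle between yellow_jar's own z axis and vertical above 0.4 rad) or (distance of glass_shaker from where it was at the start of the episode above 0.02 m or angle between glass_shaker's own z axis and vertical above 0.4 rad)).
It also fails if it takes over 104 s, if anything falls off the work surface, if the arm or the gripper's body presses on something with over 40 N, if the wrist force passes 120 N, or if a joint passes its speed limit or range.

## Working session

There is one attempt and no reset: what is moved stays moved. The work goes in short steps, Python scripts to look and compute and a tool call to move; the robot and the scene stay as the last step left them, time stands still between calls to the robot, and variables do not carry over. Pictures are saved under pics/ and viewed, at most 14 in all, crops included, and the job is handed in when it is done.

Besides the shell and the picture viewer there is one more tool, called after "Call:" by a JSON object that holds its "name" and its "arguments". servo_tool: Moves the arm, as the interface text tells. Its arguments: {"type":"object","properties":{"moves":{"type":"array","items":{"type":"array","items":{"type":"number"}}},"claw":{"type":"number"},"force":{"type":"number"}},"required":["moves"]}

```bash
mkdir -p pics
cat > h.py <<'E'
from workcell import *
import numpy as np, cv2
def snap(n,f):
    im=camera(n); cv2.imwrite('pics/'+f,cv2.cvtColor(im,cv2.COLOR_RGB2BGR)); return im
def ray(n,u,v):
    c=get_calibration(n)
    x=np.array([(u-c['cx'])/c['fx'],(v-c['cy'])/c['fy']]); s=x.copy()
    for _ in range(30): s=x/(1+c['k1']*(s@s))
    R=cv2.Rodrigues(np.array(c['rvec'],float))[0]; t=np.array(c['tvec'],float).ravel()
    return -R.T@t, R.T@np.array([s[0],s[1],1])
def at(n,u,v,z):
    o,d=ray(n,u,v); return (o+d*(z-o[2])/d[2])[:2]
def proj(n,P):
    c=get_calibration(n); R=cv2.Rodrigues(np.array(c['rvec'],float))[0]
    p=R@np.array(P,float)+np.array(c['tvec'],float).ravel(); s=p[:2]/p[2]; s=s*(1+c['k1']*(s@s))
    return s*[c['fx'],c['fy']]+[c['cx'],c['cy']]
E
python3 - <<'E'
from h import *
for n in('top','scene'):
    im=snap(n,n+'0.png'); c=get_calibration(n); print(c, ray(n,320,200))
    cv2.imwrite('pics/'+n+'_b.png',cv2.resize(cv2.imread('pics/'+n+'0.png'),(800,500),interpolation=cv2.INTER_CUBIC))
print(get_obs())
E
```

```text
{'fx': 419.588824567035, 'fy': 419.588824567035, 'cx': 317.58515850954234, 'cy': 195.2749407736336, 'k1': -0.10365351487424423, 'rvec': array([ 2.2059627 , -2.16312822,  0.03249525]), 'tvec': array([-0.03393139,  0.52083683,  1.14358214])} (array([ 0.46206509, -0.04949965,  1.16801031]), array([ 0.0401701 ,  0.01632583, -0.99913952]))
{'fx': 376.26436880221996, 'fy': 376.26436880221996, 'cx': 321.3620161898942, 'cy': 195.8657081032418, 'k1': -0.08979223982175565, 'rvec': array([ 2.26908392, -1.03174982,  0.38791445]), 'tvec': array([-0.36542657,  0.29557507,  0.85770019])} (array([-0.00901915, -0.47522904,  0.85476713]), array([ 0.47954509,  0.40487152, -0.77862019]))
{'time': 0.1, 'q': array([6.98420536e+01, 5.00729049e+00, 1.00384152e+01, 9.50996470e+01,
       1.08382687e-03, 9.00002342e+01]), 'qd': array([ 0.04522225, -0.09818263,  0.11256987,  0.01046458,  0.0522805 ,
        0.07057397]), 'joint_efforts': array([-7.00244000e-04, -5.21561158e+01,  4.65654159e+01,  1.59457832e-02,
       -3.40815120e-05,  1.84518393e-05]), 'ee_pos': array([0.18944659, 0.51608633, 0.20545512]), 'tcp_rot': array([-1.79931478e+02, -1.08354600e-03,  1.59841818e+02]), 'wrist_force': array([ 0.49360166, -0.42469798,  0.22902583]), 'torque': array([-0.01704498,  0.00873448,  0.02797976]), 'grasp_force': 0.0, 'opening': 0.08572175003339084}
```

View pics/top_b.png

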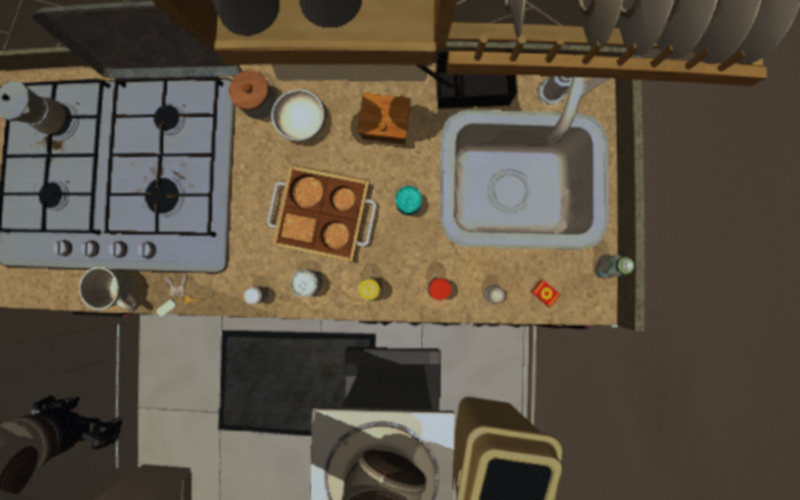

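View pics/scene_b.png

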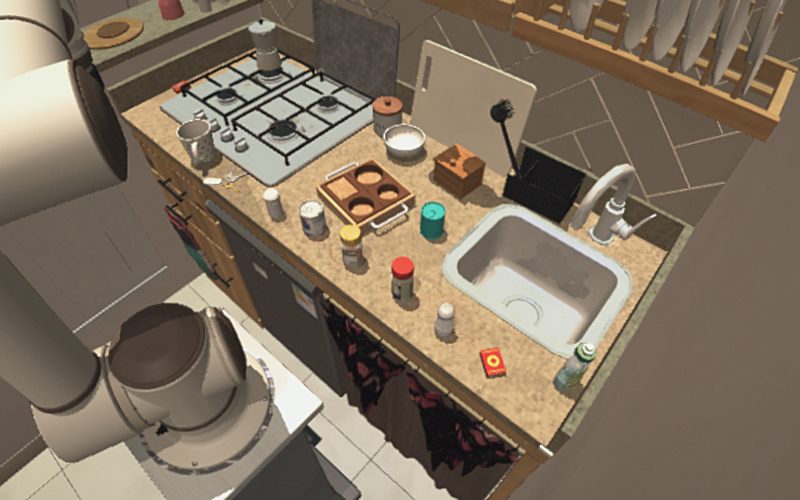

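The top view shows the carrier around (322,213). In a row from left to right are a shaker (253,296), the tin (305,284), the yellow jar (369,289), the red jar (440,289), the other shaker (495,295) and the matches (545,293). The turquoise tin is at (408,200). I'll enlarge crops to get exact pixel positions.

Run:
```python
import cv2,numpy as np
t=cv2.imread('pics/top0.png'); s=cv2.imread('pics/scene0.png')
def cr(im,x,y,w,h,k,f):
    c=cv2.resize(im[y:y+h,x:x+w],None,fx=k,fy=k,interpolation=cv2.INTER_CUBIC)
    for i in range(0,w,10): cv2.putText(c,str(x+i),(i*k,8),0,.3,(255,255,255),1); cv2.line(c,(i*k,10),(i*k,14),(255,255,255),1)
    for i in range(0,h,10): cv2.putText(c,str(y+i),(0,i*k+4),0,.3,(255,255,255),1); cv2.line(c,(20,i*k),(26,i*k),(255,255,255),1)
    cv2.imwrite('pics/'+f,c)
cr(t,210,128,96,84,7,'c1.png')
a=t[212:252,190:330]; b=t[212:252,320:460]
cr(t,190,210,132,45,6,'c2a.png'); cr(t,322,210,132,45,6,'c2b.png')
cv2.imwrite('pics/c2.png',np.vstack([cv2.imread('pics/c2a.png'),cv2.imread('pics/c2b.png')]))
cr(s,200,140,210,170,3,'c3.png')
```

```text
(no output)
```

View pics/c1.png

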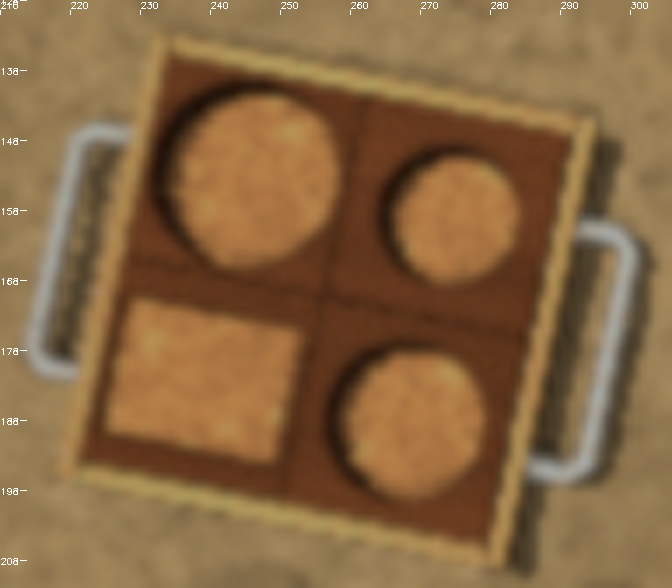

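View pics/c2.png

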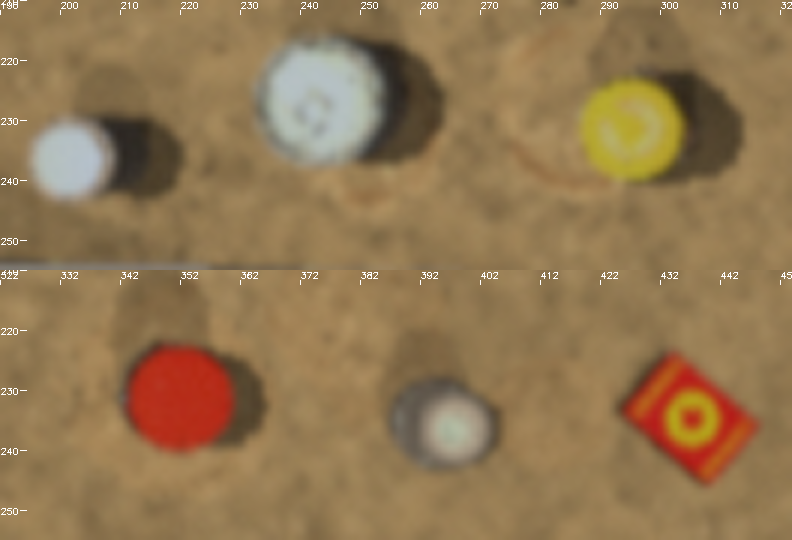

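View pics/c3.png

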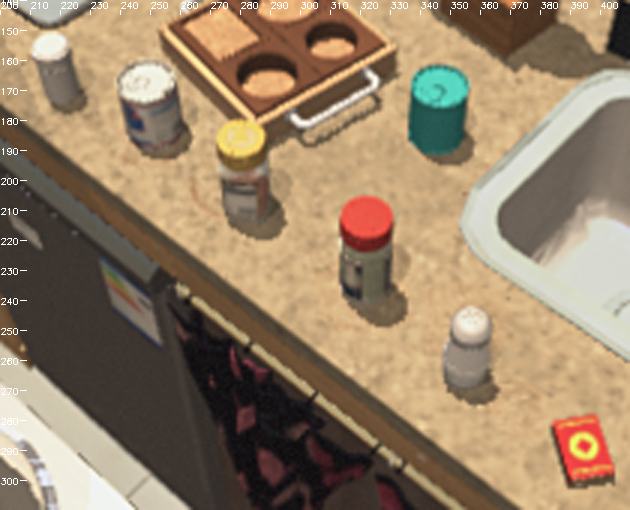

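The shaker on the left (202,236) has a flat metal top, so it is the steel one. The one on the right (396,236) has a domed cap, so it is the glass one. In the carrier, large is upper left, small upper right, oblong lower left and medium lower right. Their common corner is at (256.4,170.3).

```bash
cat > m.py <<'E'
from h import *
A=lambda u,v,z:at('top',u,v,z)
for n,p in dict(shaker=(202.0,236.3,.072),tin=(243.7,226.7,.072),yellow=(295.3,231.7,.1),red=(352,231.3,.108),glass=(397.5,236,.085),match=(437,234.75,.016)).items(): print(n,A(*p).round(4))
c1=lambda x,y:(210+x/7,128+y/7)
K=np.array([A(*c1(*p),.036) for p in [(165,42),(592,122),(498,560),(72,470)]])
print('carrier',K.mean(0),[np.linalg.norm(K[i]-K[i-1]).round(4) for i in range(4)])
J=A(*c1(325,296),.04); print('junction',J)
d=K[0]+K[3]-K[1]-K[2]; yaw=np.arctan2(d[1],d[0])-np.pi/2
d2=K[0]+K[1]-K[3]-K[2]; print('yaw',np.degrees([yaw,np.arctan2(d2[1],d2[0])]))
yw=(yaw+np.arctan2(d2[1],d2[0]))/2; X=np.array([np.cos(yw),np.sin(yw)]);Y=np.array([-X[1],X[0]]); C=(J+K.mean(0))/2
for n,a,b in(('large',1,1),('small',1,-1),('oblong',-1,1),('medium',-1,-1)):
  P=C+.041*(a*X+b*Y); print(n,P.round(4))
  print('  floorpix',((proj('top',[*P,.014 if n!='oblong' else .034])-[210,128])*7).round(0),'rim',((proj('top',[*P,.04])-[210,128])*7).round(0))
m=lambda x,y:(322+x/6,210+(y-270)/6)
M=np.array([A(*m(*p),.016) for p in[(672,352),(757,427),(708,485),(622,410)]])
print('M',M.mean(0)); v=M[0]+M[3]-M[1]-M[2]; print('match y-axis dir',np.degrees(np.arctan2(v[1],v[0])),[np.linalg.norm(M[i]-M[i-1]).round(4) for i in range(4)])
E
python3 m.py
python3 - <<'E'
# cross-check with scene view: project estimates
from h import *
print(get_calibration('wrist'))
E
```

```text
shaker [0.404  0.2782]
tin [0.4321 0.1673]
yellow [0.4231 0.0292]
red [ 0.4274 -0.1143]
glass [ 0.4167 -0.2332]
match [ 0.419  -0.3539]
carrier [0.58479708 0.14172837] [np.float64(0.172), np.float64(0.1717), np.float64(0.1743), np.float64(0.1708)]
junction [0.58481323 0.14319139]
yaw [-10.29140328 -10.5650182 ]
large [0.6325 0.1754]
  floorpix [259. 183.] rim [247. 173.]
small [0.6177 0.0947]
  floorpix [460. 223.] rim [452. 214.]
oblong [0.5519 0.1902]
  floorpix [206. 380.] rim [203. 378.]
medium [0.5371 0.1096]
  floorpix [417. 425.] rim [408. 420.]
M [ 0.41898192 -0.3538059 ]
match y-axis dir 49.89218830373994 [np.float64(0.0353), np.float64(0.0521), np.float64(0.035), np.float64(0.0524)]
{'fx': 290.69677450485693, 'fy': 290.69677450485693, 'cx': 322.2389077328998, 'cy': 201.91520251820626, 'k1': -0.013801383080363086, 'tool_from_camera': array([[ 5.19183182e-04, -9.59539221e-01, -2.81574525e-01,
         7.15984693e-02],
       [ 9.99999228e-01,  1.80386144e-04,  1.22914245e-03,
        -5.00980321e-04],
       [-1.12861824e-03, -2.81574946e-01,  9.59538574e-01,
        -1.67811119e-01],
       [ 0.00000000e+00,  0.00000000e+00,  0.00000000e+00,
         1.00000000e+00]])}
```

Careful with the scale: shifts go in shares of 75 cm and turns go in shares of 2 pi rad. That gives: -23.8 cm / 75 = -0.3173, 21.4 cm / 75 = 0.2853, -1.396 rad / 6.2832 = -0.2222.

Call:
{"name": "servo_tool", "arguments": {"moves": [[0.04,-0.04,0,-0.0191],[0.08,-0.08,0,-0.0382],[0.12,-0.12,0,-0.0573],[0.16,-0.16,0,-0.0764],[0.2,-0.2,0,-0.0955],[0.2267,-0.24,0,-0.1146],[0.2533,-0.2733,0,-0.1337],[0.272,-0.3,0,-0.1528],[0.2853,-0.3173,0,-0.1719],[0.2853,-0.3173,-0.0133,-0.191],[0.2853,-0.3173,-0.0267,-0.2101],[0.2853,-0.3173,-0.04,-0.2222],[0.2853,-0.3173,-0.04,-0.2222],[0.2853,-0.3173,-0.04,-0.2222]], "claw": 0, "force": 40}}

```text
time: 1.27
ee_pos: [0.4032, 0.278, 0.1757]
tcp_rot: [-179.9, 0.1, 80.0]
wrist_force: [-0.6, 0.3, -0.4]
opening: 0.0853
grasp_force: 0.0
```

```bash
cat >> h.py <<'E'
from scipy.spatial.transform import Rotation as Ro
def wat(u,v,z,o):
    c=get_calibration('wrist'); x=np.array([(u-c['cx'])/c['fx'],(v-c['cy'])/c['fy']]); s=x.copy()
    for _ in range(30): s=x/(1+c['k1']*(s@s))
    T=np.array(c['tool_from_camera']); R=Ro.from_euler('xyz',o['tcp_rot'],degrees=True).as_matrix()
    p=R@T[:3,3]+o['ee_pos']; d=R@T[:3,:3]@np.array([s[0],s[1],1]); return (p+d*(z-p[2])/d[2])[:2]
E
python3 -c "
from h import *
o=get_obs(); snap('wrist','w1.png'); print(o['ee_pos'],o['tcp_rot'],o['q'])"
```

```text
[0.40320363 0.27804786 0.17566686] [-1.79947738e+02  5.24877330e-02  8.00071246e+01] [ 3.45904569e+01 -3.71039696e+00 -2.06884148e+00  9.17156215e+01
 -6.98351215e-04  1.34583357e+02]
```

View pics/w1.png

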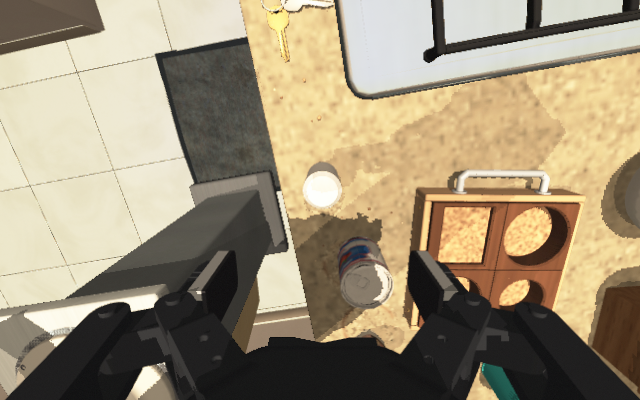

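The wrist view shows the shaker top at (322,190) and the tin lid at (367,285). The tray (465,235) and the large well (535,236) are also visible. I'll check these against the top-view positions.

```bash
python3 -c "
from h import *
o=get_obs()
for n,u,v,z in(('sh',322,190,.072),('tin',367,285,.072),('large rim',534.5,235,.04),('tray',465,235,.037)): print(n,wat(u,v,z,o).round(4))"
```

```text
sh [0.4038 0.2818]
tin [0.433  0.1708]
large rim [0.6311 0.1805]
tray [0.554  0.1929]
```

To row units: -14.6 cm / 75 = -0.1947, -14.2 cm / 75 = -0.1893.

Call:
{"name": "servo_tool", "arguments": {"moves": [[0,0.0027,-0.0267,0],[0,0.0027,-0.0667,0],[0,0.0027,-0.1067,0],[0,0.0027,-0.1467,0],[0,0.0027,-0.1733,0],[0,0.0027,-0.1893,0],[0,0.0027,-0.1947,0],[0,0.0027,-0.1947,0],[0,0.0027,-0.1947,0]]}}

```text
time: 2.07
ee_pos: [0.4042, 0.2808, 0.0315]
tcp_rot: [179.9, -0.1, 79.9]
wrist_force: [-0.1, -0.2, 0.5]
opening: 0.0854
grasp_force: 0.0
```

Call:
{"name": "servo_tool", "arguments": {"moves": [[0,0,0,0],[0,0,0,0],[0,0,0,0],[0,0,0,0],[0,0,0,0],[0,0,0,0],[0,0,0,0],[0,0,0,0],[0,0,0,0],[0,0,0,0],[0,0,0,0],[0,0,0,0]], "claw": 1, "force": 40}}

```text
time: 3.07
ee_pos: [0.4038, 0.2806, 0.0309]
tcp_rot: [180.0, -0.1, 79.9]
wrist_force: [-1.6, 0.5, 4.6]
opening: 0.036
grasp_force: 39.9
```

To row units: 21.4 cm / 75 = 0.2853, -18.3 cm / 75 = -0.244.

Call:
{"name": "servo_tool", "arguments": {"moves": [[0,0,0.0067,0],[0,0,0.02,0],[0,0,0.04,0],[0,0,0.0667,0],[0,0,0.0933,0],[0.0133,-0.0133,0.1133,0],[0.04,-0.0347,0.1267,0],[0.0733,-0.0627,0.1333,0],[0.1133,-0.0973,0.1333,0],[0.1533,-0.1307,0.1333,0],[0.1933,-0.1653,0.1333,0],[0.2267,-0.1933,0.1333,0],[0.2533,-0.216,0.1333,0],[0.272,-0.232,0.1333,0],[0.2813,-0.24,0.1333,0],[0.2853,-0.244,0.1333,0],[0.2853,-0.244,0.1333,0],[0.2853,-0.244,0.1333,0]]}}

```text
time: 4.57
ee_pos: [0.617, 0.098, 0.1303]
tcp_rot: [-180.0, -0.0, 79.9]
wrist_force: [-0.2, -0.3, -1.0]
opening: 0.0358
grasp_force: 40.2
```

```bash
python3 -c "
from h import *
o=get_obs(); print(o['ee_pos'],o['wrist_force']); w=snap('wrist','a.png'); s=snap('scene','b.png')
a=cv2.imread('pics/a.png')[130:400,100:540]; b=cv2.resize(cv2.imread('pics/b.png')[90:240,190:434],(440,270),interpolation=cv2.INTER_CUBIC)
cv2.imwrite('pics/ab.png',np.vstack([a,b]))"
```

```text
[0.6169549  0.09796794 0.13034877] [-0.21276931 -0.26574301 -1.02864841]
```

View pics/ab.png

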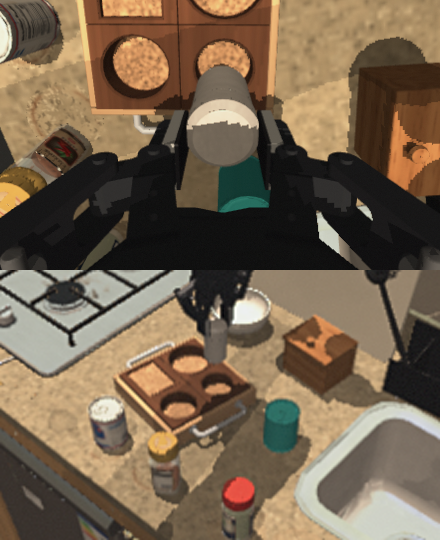

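The shaker is held upright over the small well. The medium well's rim is centred at about (237,196) in the wrist image, so I'll check the carrier pose from that.

```bash
python3 -c "
from h import *
o=get_obs(); print(wat(237,196,.04,o), wat(323,193,.04,o))"
```

```text
[0.53974577 0.11321236] [0.61825805 0.10218767]
```

To row units: -8.6 cm / 75 = -0.1147, -8.5 cm / 75 = -0.1133.

Call:
{"name": "servo_tool", "arguments": {"moves": [[0.0013,0.0013,-0.0133,0],[0.0013,0.0013,-0.0333,0],[0.0013,0.0013,-0.0533,0],[0.0013,0.0013,-0.0733,0],[0.0013,0.0013,-0.0907,0],[0.0013,0.0013,-0.1013,0],[0.0013,0.0013,-0.108,0],[0.0013,0.0013,-0.112,0],[0.0013,0.0013,-0.1133,0],[0.0013,0.0013,-0.1147,0],[0.0013,0.0013,-0.1147,0],[0.0013,0.0013,-0.1147,0]]}}

```text
time: 5.67
ee_pos: [0.6189, 0.0984, 0.045]
tcp_rot: [179.9, -0.0, 79.9]
wrist_force: [-2.3, 0.5, 4.1]
opening: 0.0356
grasp_force: 40.6
```

Call:
{"name": "servo_tool", "arguments": {"moves": [[0,0,0,0],[0,0,0,0],[0,0,0,0],[0,0,0,0],[0,0,0,0]], "claw": 0.3}}

```text
time: 6.08
ee_pos: [0.6185, 0.0983, 0.044]
tcp_rot: [-180.0, 0.0, 79.9]
wrist_force: [-1.3, 0.1, 0.3]
opening: 0.06
grasp_force: 0.0
```

Call:
{"name": "servo_tool", "arguments": {"moves": [[0,0,0.0133,0],[0,0,0.04,0],[0,0,0.08,0],[0,0,0.12,0],[-0.0133,0.0053,0.1467,0],[-0.0533,0.02,0.1467,0],[-0.1067,0.04,0.1467,0],[-0.16,0.0613,0.1467,0],[-0.2,0.076,0.1467,0],[-0.2333,0.0893,0.1467,0],[-0.248,0.0947,0.1467,0],[-0.248,0.0947,0.14,0],[-0.248,0.0947,0.1067,0],[-0.248,0.0947,0.0667,0],[-0.248,0.0947,0.0267,0],[-0.248,0.0947,0,0],[-0.248,0.0947,-0.016,0],[-0.248,0.0947,-0.0213,0],[-0.248,0.0947,-0.0213,0],[-0.248,0.0947,-0.0213,0]], "claw": 0}}

```text
time: 7.75
ee_pos: [0.4335, 0.1694, 0.0291]
tcp_rot: [179.9, -0.0, 79.8]
wrist_force: [0.0, 0.1, -0.3]
opening: 0.0854
grasp_force: 0.0
```

Call:
{"name": "servo_tool", "arguments": {"moves": [[0,0,0,0],[0,0,0,0],[0,0,0,0],[0,0,0,0],[0,0,0,0],[0,0,0,0],[0,0,0,0],[0,0,0,0],[0,0,0,0],[0,0,0,0]], "claw": 1, "force": 50}}

```text
time: 8.58
ee_pos: [0.4331, 0.1697, 0.0296]
tcp_rot: [179.9, -0.1, 79.9]
wrist_force: [-2.5, -0.8, 5.7]
opening: 0.0553
grasp_force: 52.0
```

To row units: 20 cm / 75 = 0.2667, 19.6 cm / 75 = 0.2613.

Call:
{"name": "servo_tool", "arguments": {"moves": [[0,0,0.0067,0],[0,0,0.02,0],[0,0,0.04,0],[0,0,0.0667,0],[0,0,0.0933,0],[0.0133,0,0.12,0],[0.04,0.0013,0.14,0],[0.0733,0.004,0.1467,0],[0.1133,0.0053,0.1467,0],[0.1533,0.008,0.1467,0],[0.1933,0.0107,0.1467,0],[0.2267,0.012,0.1467,0],[0.2493,0.0133,0.1467,0],[0.2613,0.0133,0.1467,0],[0.2667,0.0133,0.1467,0],[0.2667,0.0133,0.1467,0],[0.2667,0.0133,0.1467,0]]}}

```text
time: 10.0
ee_pos: [0.6321, 0.1793, 0.1383]
tcp_rot: [-180.0, 0.0, 79.9]
wrist_force: [-0.1, 0.6, -2.3]
opening: 0.0554
grasp_force: 53.7
```

To row units: -9.6 cm / 75 = -0.128, -9.5 cm / 75 = -0.1267.

Call:
{"name": "servo_tool", "arguments": {"moves": [[0,0,-0.0133,0],[0,0,-0.0333,0],[0,0,-0.0533,0],[0,0,-0.0733,0],[0,0,-0.0933,0],[0,0,-0.1093,0],[0,0,-0.12,0],[0,0,-0.124,0],[0,0,-0.1267,0],[0,0,-0.128,0],[0,0,-0.128,0],[0,0,-0.128,0]]}}

```text
time: 11.0
ee_pos: [0.6329, 0.1795, 0.0436]
tcp_rot: [179.9, -0.0, 79.9]
wrist_force: [-3.6, -0.2, 5.7]
opening: 0.0553
grasp_force: 54.2
```

To row units: -29.1 cm / 75 = -0.388, -26.9 cm / 75 = -0.3587.

Call:
{"name": "servo_tool", "arguments": {"moves": [[0,0,0,0],[0,0,0,0],[0,0,0,0],[0,0,0,0],[0,0,0.0133,0],[0,0,0.04,0],[0,0,0.08,0],[0,0,0.12,0],[0,0,0.16,0],[-0.0133,-0.02,0.1867,0],[-0.04,-0.056,0.1867,0],[-0.0667,-0.0933,0.1867,0],[-0.0933,-0.1333,0.1867,0],[-0.12,-0.1707,0.1867,0],[-0.1467,-0.208,0.1867,0],[-0.1733,-0.2453,0.1867,0],[-0.2,-0.2827,0.1867,0],[-0.2267,-0.3213,0.1867,0],[-0.2533,-0.3587,0.1867,0],[-0.2733,-0.388,0.1867,0]], "claw": 0.13}}

```text
time: 12.67
ee_pos: [0.426, -0.1132, 0.1832]
tcp_rot: [179.9, 0.0, 79.8]
wrist_force: [0.5, -0.0, 0.5]
opening: 0.0745
grasp_force: 0.0
```

Call:
{"name": "servo_tool", "arguments": {"moves": [[0,0,0,0],[0,0,0,0],[0,0,0,0]], "claw": 0}}

```text
time: 12.92
ee_pos: [0.4278, -0.1115, 0.1827]
tcp_rot: [179.9, -0.0, 79.8]
wrist_force: [-0.2, 0.3, 0.0]
opening: 0.0856
grasp_force: 0.0
```

```bash
python3 -c "
from h import *
o=get_obs(); print(o['ee_pos'],o['tcp_rot']); snap('wrist','a2.png'); s=snap('scene','b2.png')
a=cv2.imread('pics/a2.png')[0:400,0:640]; b=cv2.resize(cv2.imread('pics/b2.png')[100:180,210:370],(400,200),interpolation=cv2.INTER_CUBIC)
c=np.zeros((600,640,3),np.uint8); c[:400]=a; c[400:,:400]=b; cv2.imwrite('pics/ab2.png',c)"
```

```text
[ 0.42784029 -0.11154971  0.18267273] [ 1.79946546e+02 -1.09337680e-02  7.98262236e+01]
```

View pics/ab2.png

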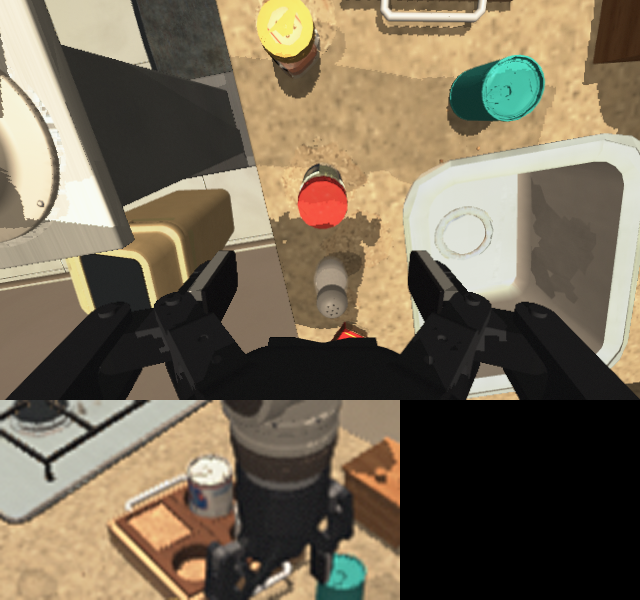

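The red cap is at (322,201), between the open fingers, and the tin is upright in the large well.

```bash
python3 -c "
from h import *
o=get_obs(); print(wat(322.5,201.5,.108,o))"
```

```text
[ 0.42839728 -0.11035324]
```

To row units: -14 cm / 75 = -0.1867, -13.8 cm / 75 = -0.184.

Call:
{"name": "servo_tool", "arguments": {"moves": [[0,0,-0.0133,0],[0,0,-0.04,0],[0,0,-0.0667,0],[0,0,-0.1067,0],[0,0,-0.1467,0],[0,0,-0.1733,0],[0,0,-0.184,0],[0,0,-0.1867,0],[0,0,-0.1867,0],[0,0,-0.1867,0]]}}

```text
time: 13.85
ee_pos: [0.4283, -0.1116, 0.0433]
tcp_rot: [179.9, 0.0, 79.9]
wrist_force: [0.1, -0.7, -0.0]
opening: 0.085
grasp_force: 0.0
```

Call:
{"name": "servo_tool", "arguments": {"moves": [[0,0,0,0],[0,0,0,0],[0,0,0,0],[0,0,0,0],[0,0,0,0],[0,0,0,0],[0,0,0,0],[0,0,0,0],[0,0,0,0],[0,0,0,0],[0,0,0,0]], "claw": 1, "force": 40}}

```text
time: 14.77
ee_pos: [0.4279, -0.1118, 0.0429]
tcp_rot: [179.9, 0.0, 79.9]
wrist_force: [-1.9, 0.5, 5.1]
opening: 0.0436
grasp_force: 40.5
```

To row units: 22.4 cm / 75 = 0.2987, 11.1 cm / 75 = 0.148.

Call:
{"name": "servo_tool", "arguments": {"moves": [[0,0,0.0067,0],[0,0,0.02,0],[0,0,0.04,0],[0,0,0.0667,0],[0,0,0.0933,0],[0,0,0.12,0],[0.0067,0.0067,0.1467,0],[0.02,0.02,0.164,0],[0.0333,0.0467,0.1733,0],[0.0533,0.08,0.1733,0],[0.0733,0.12,0.1733,0],[0.0933,0.16,0.1733,0],[0.1107,0.2,0.1733,0],[0.1253,0.24,0.1733,0],[0.1373,0.2707,0.1733,0],[0.144,0.2893,0.1733,0],[0.148,0.2973,0.1733,0],[0.148,0.2987,0.1733,0],[0.148,0.2987,0.1733,0]]}}

```text
time: 16.35
ee_pos: [0.5383, 0.1117, 0.1722]
tcp_rot: [-180.0, 0.0, 79.9]
wrist_force: [0.7, -0.2, -0.4]
opening: 0.0438
grasp_force: 40.9
```

To row units: -11.6 cm / 75 = -0.1547, -11.4 cm / 75 = -0.152.

Call:
{"name": "servo_tool", "arguments": {"moves": [[0,0,-0.0133,0],[0,0,-0.0333,0],[0,0,-0.0533,0],[0,0,-0.08,0],[0,0,-0.1067,0],[0,0,-0.1267,0],[0,0,-0.14,0],[0,0,-0.148,0],[0,0,-0.152,0],[0,0,-0.1547,0],[0,0,-0.1547,0],[0,0,-0.1547,0]]}}

```text
time: 17.35
ee_pos: [0.5391, 0.1123, 0.057]
tcp_rot: [179.9, -0.0, 79.9]
wrist_force: [-0.4, 0.9, 0.5]
opening: 0.044
grasp_force: 40.9
```

To row units: -0.1 cm / 75 = -0.0013.

Call:
{"name": "servo_tool", "arguments": {"moves": [[0,0,-0.0013,0],[0,0,-0.0013,0],[0,0,-0.0013,0]]}}

```text
time: 17.6
ee_pos: [0.5392, 0.1124, 0.0569]
tcp_rot: [179.9, -0.0, 79.9]
wrist_force: [-3.5, -0.4, 9.1]
opening: 0.044
grasp_force: 41.6
```

To row units: -40 cm / 75 = -0.5333, -36 cm / 75 = -0.48, -0.52 rad / 6.2832 = -0.0828.

Call:
{"name": "servo_tool", "arguments": {"moves": [[0,0,0,0],[0,0,0,0],[0,0,0,0],[0,0,0,0],[0,0,0.0067,0],[0,0,0.0267,0],[0,0,0.0667,0],[0,0,0.1067,0],[0,0,0.1467,0],[0,-0.0133,0.1733,0],[-0.0133,-0.0533,0.1733,0],[-0.0267,-0.1067,0.1733,0],[-0.04,-0.16,0.1733,-0.008],[-0.0533,-0.2133,0.1733,-0.0159],[-0.0667,-0.2667,0.1733,-0.0318],[-0.0867,-0.32,0.1733,-0.0477],[-0.1067,-0.3733,0.1733,-0.0637],[-0.1267,-0.4267,0.1733,-0.0796],[-0.14,-0.48,0.1733,-0.0828],[-0.1533,-0.5333,0.1733,-0.0828]], "claw": 0.2}}

```text
time: 19.27
ee_pos: [0.423, -0.2873, 0.1858]
tcp_rot: [179.9, -0.0, 50.0]
wrist_force: [1.6, 0.5, -0.3]
opening: 0.0683
grasp_force: 0.0
```

To row units: -6.4 cm / 75 = -0.0853, -5.5 cm / 75 = -0.0733.

Call:
{"name": "servo_tool", "arguments": {"moves": [[-0.0027,-0.04,0,0],[-0.0067,-0.0733,-0.0133,0],[-0.0067,-0.0853,-0.0267,0],[-0.0067,-0.0853,-0.04,0],[-0.0067,-0.0853,-0.04,0],[-0.0067,-0.0853,-0.04,0]], "claw": 0.25}}

```text
time: 19.77
ee_pos: [0.419, -0.3481, 0.1545]
tcp_rot: [-179.9, -0.0, 50.1]
wrist_force: [0.1, 0.2, 0.9]
opening: 0.0638
grasp_force: 0.0
```

```bash
python3 -c "
from h import *
o=get_obs(); print(o['ee_pos'],o['tcp_rot']); snap('wrist','a3.png'); s=snap('scene','b3.png')
a=cv2.imread('pics/a3.png')[50:350,120:520]; b=cv2.resize(cv2.imread('pics/b3.png')[100:200,210:370],(640,400),interpolation=cv2.INTER_CUBIC)[:,:400]
c=np.vstack([a,b[:300]]); c=np.hstack([cv2.resize(a,(800,600)) ]); cv2.imwrite('pics/ab3.png',c); cv2.imwrite('pics/b3c.png',b)"
```

```text
[ 0.41899644 -0.34806442  0.15454489] [-1.79906572e+02 -1.51470902e-02  5.01169731e+01]
```

View pics/ab3.png

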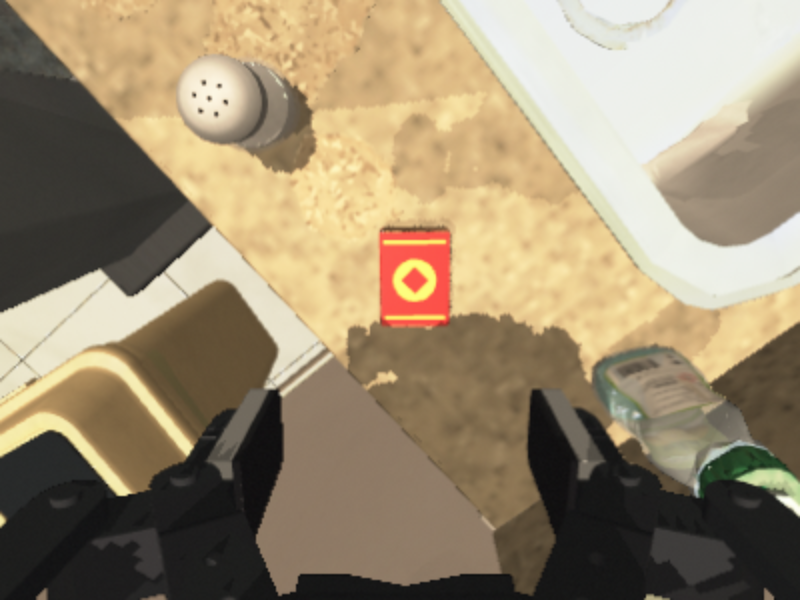

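View pics/b3c.png

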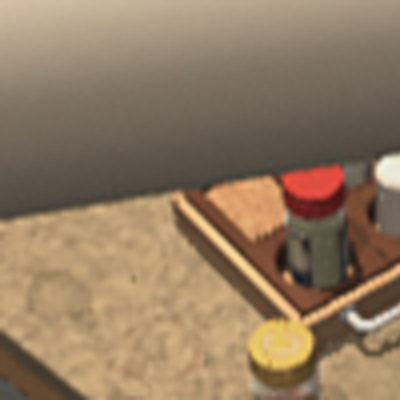

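The match box lines up with the gripper and is centred at (327.5,189). The jar stands in the medium well. A bottle is lying on the table to the right.

```bash
python3 -c "
from h import *
o=get_obs(); print(o['ee_pos'],wat(327.5,189,.016,o)); print('bottle near corner',wat(120+610/2,50+410/2,0.02,o),wat(120+595/2,50+370/2,0.0,o))"
```

```text
[ 0.41957312 -0.34829469  0.15576906] [ 0.42141989 -0.35523885]
bottle near corner [ 0.45853868 -0.4866715 ] [ 0.46606764 -0.47153167]
```

To row units: -14.3 cm / 75 = -0.1907, -14 cm / 75 = -0.1867.

Call:
{"name": "servo_tool", "arguments": {"moves": [[0,-0.004,-0.0267,0],[0,-0.008,-0.0667,0],[0,-0.008,-0.1067,0],[0,-0.008,-0.1467,0],[0,-0.008,-0.1733,0],[0,-0.008,-0.1867,0],[0,-0.008,-0.1907,0],[0,-0.008,-0.1907,0],[0,-0.008,-0.1907,0],[0,-0.008,-0.1907,0]]}}

```text
time: 20.7
ee_pos: [0.42, -0.3561, 0.014]
tcp_rot: [179.8, -0.0, 50.1]
wrist_force: [0.5, -0.0, 0.3]
opening: 0.064
grasp_force: 0.0
```

To row units: -0.9 cm / 75 = -0.012, -0.8 cm / 75 = -0.0107.

Call:
{"name": "servo_tool", "arguments": {"moves": [[0,0.0013,-0.0053,0],[0,0.0013,-0.0107,0],[0,0.0013,-0.012,0],[0,0.0013,-0.012,0],[0,0.0013,-0.012,0]]}}

```text
time: 21.12
ee_pos: [0.419, -0.3545, 0.003]
tcp_rot: [-180.0, 0.0, 50.1]
wrist_force: [-0.1, -0.4, 0.0]
opening: 0.0637
grasp_force: 0.0
```

Call:
{"name": "servo_tool", "arguments": {"moves": [[0,0,0,0],[0,0,0,0],[0,0,0,0],[0,0,0,0],[0,0,0,0],[0,0,0,0],[0,0,0,0],[0,0,0,0]], "claw": 1, "force": 25}}

```text
time: 21.78
ee_pos: [0.4191, -0.3545, 0.0031]
tcp_rot: [180.0, -0.0, 50.1]
wrist_force: [1.0, 0.5, -0.3]
opening: -0.0
grasp_force: 0.0
```

```bash
python3 -c "
from h import *
o=get_obs(); print(o['ee_pos'],o['opening'],o['grasp_force']); snap('wrist','a4.png')
a=cv2.imread('pics/a4.png')[160:400,200:460]; cv2.imwrite('pics/a4c.png',cv2.resize(a,None,fx=2,fy=2))"
```

```text
[ 0.41910576 -0.35448149  0.00310865] -4.7245891959578584e-05 0.0
```

View pics/a4c.png

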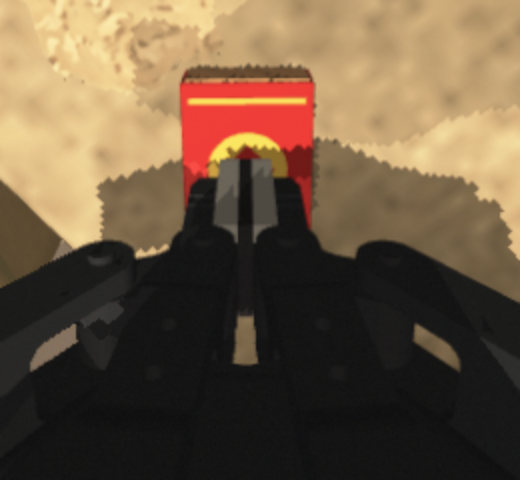

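The fingers shut completely without gripping, and the box lies flat under them, so I need to find where the fingertips really are.

```bash
python3 -c "
from h import *
c=get_calibration('wrist'); T=np.linalg.inv(np.array(c['tool_from_camera']))
for z in(.0,-.005,-.01,-.013,-.016,-.02,-.025):
  for x in (0,.011):
    p=T@[x,0,z,1]; s=p[:2]/p[2]; uv=s*c['fx']+[c['cx'],c['cy']]; print(z,x,((uv-[200,160])*2).round(0))
o=get_obs(); print(o['ee_pos'])
print(wat(200+247/2,160+100/2,.016,o),'corner line y', wat(200+181/2,160+83/2,.016,o),wat(200+313/2,160+83/2,.016,o))"
```

```text
0.0 0 [244. 152.]
0.0 0.011 [244. 118.]
-0.005 0 [244. 158.]
-0.005 0.011 [244. 124.]
-0.01 0 [244. 165.]
-0.01 0.011 [244. 130.]
-0.013 0 [244. 169.]
-0.013 0.011 [244. 134.]
-0.016 0 [244. 174.]
-0.016 0.011 [244. 138.]
-0.02 0 [244. 180.]
-0.02 0.011 [244. 143.]
-0.025 0 [244. 188.]
-0.025 0.011 [244. 150.]
[ 0.41907057 -0.35448683  0.00309478]
[ 0.43325535 -0.33883069] corner line y [ 0.42237622 -0.32327653] [ 0.45048181 -0.346774  ]
```

To row units: -0.3 cm / 75 = -0.004, -0.2 cm / 75 = -0.0027.

Call:
{"name": "servo_tool", "arguments": {"moves": [[0,0,-0.0013,0],[0,0,-0.0027,0],[0,0,-0.004,0],[0,0,-0.004,0]]}}

```text
time: 22.17
ee_pos: [0.419, -0.3544, -0.0002]
tcp_rot: [-180.0, -0.0, 50.1]
wrist_force: [0.0, 0.6, 0.5]
opening: -0.0
grasp_force: 0.0
```

To row units: -0.2 cm / 75 = -0.0027, -0.1 cm / 75 = -0.0013.

Call:
{"name": "servo_tool", "arguments": {"moves": [[0,0,-0.0013,0],[0,0,-0.0027,0],[0,0,-0.0027,0]]}}

```text
time: 22.42
ee_pos: [0.419, -0.3544, -0.0022]
tcp_rot: [-180.0, -0.0, 50.1]
wrist_force: [0.0, 0.3, 0.4]
opening: -0.0002
grasp_force: 0.0
```

Call:
{"name": "servo_tool", "arguments": {"moves": [[0,0,-0.0013,0],[0,0,-0.0027,0],[0,0,-0.0027,0]]}}

```text
time: 22.67
ee_pos: [0.419, -0.3544, -0.0042]
tcp_rot: [-180.0, 0.0, 50.1]
wrist_force: [-0.3, 0.3, 0.2]
opening: 0.0002
grasp_force: 0.0
```

To row units: -0.2 cm / 75 = -0.0027, -0.1 cm / 75 = -0.0013.

Call:
{"name": "servo_tool", "arguments": {"moves": [[0,0,-0.0013,0],[0,0,-0.0027,0],[0,0,-0.0027,0]]}}

```text
time: 22.92
ee_pos: [0.419, -0.3544, -0.0062]
tcp_rot: [-180.0, -0.0, 50.1]
wrist_force: [-0.6, 0.8, -0.8]
opening: -0.0001
grasp_force: 0.0
```

```bash
python3 -c "
from h import *
o=get_obs(); print(o['ee_pos'],o['wrist_force']); snap('wrist','a5.png'); snap('scene','b5.png')
a=cv2.imread('pics/a5.png')[160:310,240:400]; b=cv2.imread('pics/b5.png')[230:310,320:450]
cv2.imwrite('pics/a5c.png',np.hstack([cv2.resize(a,(400,375)),cv2.resize(b,(400,375),interpolation=cv2.INTER_CUBIC)]))"
```

```text
[ 0.41898417 -0.35441072 -0.00615878] [-0.55739239  0.82547676 -0.82318605]
```

View pics/a5c.png

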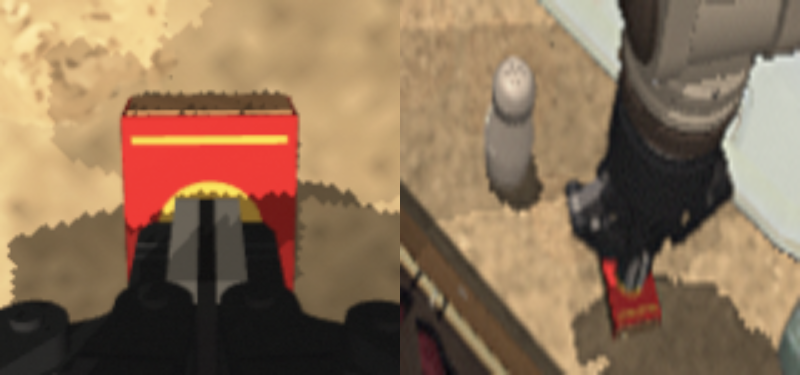

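The tips are just above the box and almost meet their own shadow, so the real tips sit about 25 mm behind the nominal TCP. I'll keep feeling downward.

To row units: -0.2 cm / 75 = -0.0027, -0.1 cm / 75 = -0.0013.

Call:
{"name": "servo_tool", "arguments": {"moves": [[0,0,-0.0013,0],[0,0,-0.0027,0],[0,0,-0.0027,0]]}}

```text
time: 23.27
ee_pos: [0.419, -0.3544, -0.0081]
tcp_rot: [-180.0, 0.0, 50.1]
wrist_force: [0.5, 0.4, -0.7]
opening: -0.0002
grasp_force: 0.0
```

To row units: -0.1 cm / 75 = -0.0013.

Call:
{"name": "servo_tool", "arguments": {"moves": [[0,0,-0.0013,0],[0,0,-0.0013,0],[0,0,-0.0013,0]]}}

```text
time: 23.52
ee_pos: [0.419, -0.3545, -0.009]
tcp_rot: [-180.0, -0.0, 50.1]
wrist_force: [-0.3, 1.0, 0.2]
opening: 0.0003
grasp_force: 0.0
```

To row units: -0.1 cm / 75 = -0.0013.

Call:
{"name": "servo_tool", "arguments": {"moves": [[0,0,-0.0013,0],[0,0,-0.0013,0],[0,0,-0.0013,0]]}}

```text
time: 23.77
ee_pos: [0.4192, -0.3546, -0.0091]
tcp_rot: [180.0, 0.0, 50.1]
wrist_force: [-1.9, 1.5, 6.2]
opening: 0.0002
grasp_force: 3.2
```

To row units: -0.1 cm / 75 = -0.0013.

Call:
{"name": "servo_tool", "arguments": {"moves": [[0,0,-0.0013,0],[0,0,-0.0013,0],[0,0,-0.0013,0]]}}

```text
time: 24.02
ee_pos: [0.4192, -0.3546, -0.0092]
tcp_rot: [179.9, -0.0, 50.1]
wrist_force: [-5.7, 4.5, 14.1]
opening: -0.0002
grasp_force: 7.2
```

To row units: -0.1 cm / 75 = -0.0013.

Call:
{"name": "servo_tool", "arguments": {"moves": [[0,0,-0.0013,0],[0,0,-0.0013,0],[0,0,-0.0013,0]]}}

```text
time: 24.27
ee_pos: [0.4193, -0.3547, -0.0092]
tcp_rot: [179.9, 0.0, 50.1]
wrist_force: [-7.5, 6.5, 21.5]
opening: -0.0
grasp_force: 11.2
```

To row units: 2 cm / 75 = 0.0267, 1.5 cm / 75 = 0.02.

Call:
{"name": "servo_tool", "arguments": {"moves": [[0,0,0.0067,0],[0,0,0.02,0],[0,0,0.0267,0]]}}

```text
time: 24.52
ee_pos: [0.4194, -0.3547, 0.0093]
tcp_rot: [179.9, -0.0, 50.1]
wrist_force: [0.4, -0.2, -1.0]
opening: -0.0001
grasp_force: 0.0
```

Call:
{"name": "servo_tool", "arguments": {"moves": [[0,0,0,0],[0,0,0,0],[0,0,0,0],[0,0,0,0],[0,0,0,0],[0,0,0,0],[0,0,-0.0133,0],[0,0,-0.0267,0],[0,0,-0.0347,0],[0,0,-0.0387,0],[0,0,-0.0387,0],[0,0,-0.0387,0]], "claw": 0.3}}

```text
time: 25.52
ee_pos: [0.4189, -0.3544, -0.0212]
tcp_rot: [-180.0, -0.0, 50.1]
wrist_force: [0.6, 0.7, -0.5]
opening: 0.0598
grasp_force: 0.0
```

Call:
{"name": "servo_tool", "arguments": {"moves": [[0,0,0,0],[0,0,0,0],[0,0,0,0],[0,0,0,0],[0,0,0,0],[0,0,0,0],[0,0,0,0],[0,0,0,0]], "claw": 1, "force": 20}}

```text
time: 26.18
ee_pos: [0.4194, -0.3548, -0.0204]
tcp_rot: [179.9, -0.0, 50.1]
wrist_force: [0.3, -0.6, 4.8]
opening: 0.0375
grasp_force: 20.9
```

To row units: 30.5 cm / 75 = 0.4067, 3.5 cm / 75 = 0.0467, 0.03 rad / 6.2832 = 0.0048.

Call:
{"name": "servo_tool", "arguments": {"moves": [[0,0,0.0067,0],[0,0,0.02,0],[0,0,0.04,0],[0,0,0.0667,0],[0,0,0.1067,0],[0,0,0.1467,0],[0,0,0.1867,0],[0.0027,0.0133,0.2133,0],[0.0093,0.04,0.2133,0],[0.0173,0.0733,0.2133,0.0048],[0.028,0.1133,0.2133,0.0095],[0.0373,0.1533,0.2133,0.0159],[0.0467,0.1933,0.2133,0.0239],[0.0573,0.2333,0.2133,0.0318],[0.0667,0.2733,0.2133,0.0398],[0.076,0.3133,0.2133,0.0477],[0.0867,0.3533,0.2133,0.0557],[0.0947,0.3867,0.2133,0.0637],[0.1,0.4067,0.2133,0.0668],[0.1,0.4067,0.2133,0.0668]]}}

```text
time: 27.85
ee_pos: [0.4944, -0.047, 0.1397]
tcp_rot: [180.0, -0.0, 74.4]
wrist_force: [-0.1, -0.2, -0.1]
opening: 0.0376
grasp_force: 20.3
```

To row units: 24.2 cm / 75 = 0.3227, 23.7 cm / 75 = 0.316, 0.095 rad / 6.2832 = 0.0151.

Call:
{"name": "servo_tool", "arguments": {"moves": [[0.004,0.0133,0,0.0032],[0.0093,0.04,0,0.008],[0.0173,0.0733,0,0.0127],[0.028,0.1133,0,0.0151],[0.0373,0.1533,0,0.0151],[0.0467,0.1933,0,0.0151],[0.0573,0.2333,0,0.0151],[0.0667,0.2733,0,0.0151],[0.0733,0.3,0,0.0151],[0.0773,0.316,0,0.0151],[0.0787,0.3227,0,0.0151],[0.0787,0.3227,-0.0133,0.0151],[0.0787,0.3227,-0.04,0.0151],[0.0787,0.3227,-0.0667,0.0151],[0.0787,0.3227,-0.0933,0.0151],[0.0787,0.3227,-0.1067,0.0151],[0.0787,0.3227,-0.1067,0.0151]]}}

```text
time: 29.27
ee_pos: [0.5515, 0.1907, 0.0563]
tcp_rot: [-179.8, 0.1, 79.5]
wrist_force: [-0.3, 0.4, -0.6]
opening: 0.0374
grasp_force: 20.3
```

```bash
python3 -c "
from h import *
o=get_obs(); print(o['ee_pos'],o['tcp_rot']); snap('wrist','a6.png')
a=cv2.imread('pics/a6.png')[40:340,160:560]; cv2.imwrite('pics/a6c.png',cv2.resize(a,None,fx=2,fy=2))"
```

```text
[0.55152515 0.19071117 0.05628342] [-1.79790831e+02  1.31492486e-01  7.94927377e+01]
```

View pics/a6c.png

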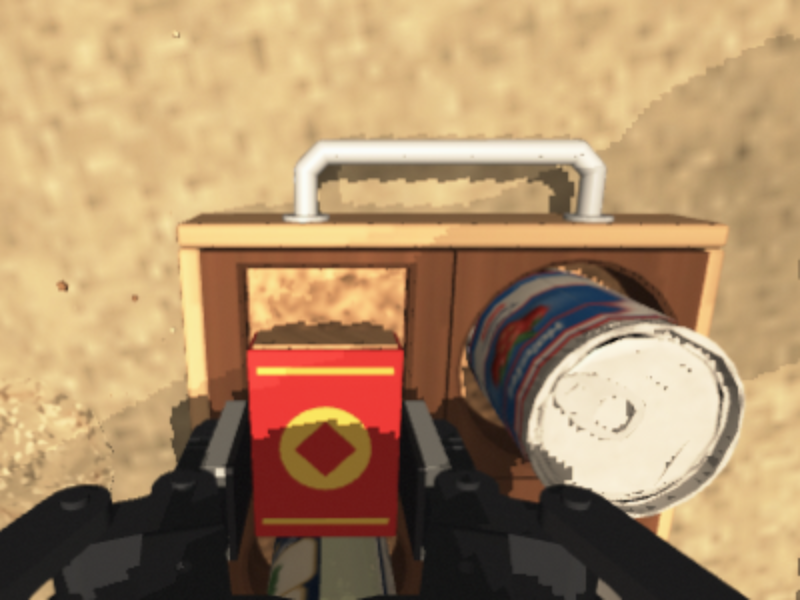

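The box is held level over the tray. The tray's far rim edge is at crop (326,267) and the box's far top edge is at (326,350). I'll work out the remaining offset from these.

```bash
python3 -c "
from h import *
o=get_obs(); print(o['ee_pos'])
a=wat(160+326/2,40+267/2,.04,o); b=wat(160+326/2,40+350/2,.093,o); Y=np.array([-np.sin(np.radians(-10.4)),np.cos(np.radians(10.4))])
print('tray',a-.035*Y,'box',b-.027*Y)"
```

```text
[0.55231312 0.19120564 0.05817662]
tray [0.55294001 0.19201404] box [0.55249312 0.18984407]
```

To row units: -4.5 cm / 75 = -0.06, -4.4 cm / 75 = -0.0587.

Call:
{"name": "servo_tool", "arguments": {"moves": [[0,0.0013,-0.0133,0],[0,0.0013,-0.0267,0],[0,0.0013,-0.04,0],[0,0.0013,-0.0507,0],[0,0.0013,-0.056,0],[0,0.0013,-0.0587,0],[0,0.0013,-0.06,0],[0,0.0013,-0.06,0],[0,0.0013,-0.06,0]]}}

```text
time: 30.07
ee_pos: [0.5533, 0.1937, 0.0145]
tcp_rot: [180.0, -0.0, 79.6]
wrist_force: [0.3, 0.2, -0.6]
opening: 0.0371
grasp_force: 20.3
```

Call:
{"name": "servo_tool", "arguments": {"moves": [[0,0,0,0],[0,0,0,0],[0,0,0,0],[0,0,0,0],[0,0,0,0]], "claw": 0.36}}

```text
time: 30.48
ee_pos: [0.5531, 0.1935, 0.0142]
tcp_rot: [180.0, -0.0, 79.6]
wrist_force: [-1.0, 0.3, -0.5]
opening: 0.0548
grasp_force: 0.0
```

To row units: 18 cm / 75 = 0.24, 16 cm / 75 = 0.2133.

Call:
{"name": "servo_tool", "arguments": {"moves": [[0,0,0.0067,0],[0,0,0.0267,0],[0,0,0.0667,0],[0,0,0.1067,0],[0,0,0.1467,0],[0,0,0.1867,0],[-0.0267,0.04,0.2133,0],[-0.0533,0.08,0.2133,0],[-0.08,0.12,0.2133,0],[-0.1067,0.16,0.2133,0],[-0.1333,0.2,0.2133,0],[-0.16,0.24,0.2133,0],[-0.16,0.24,0.2133,0],[-0.16,0.24,0.2133,0]]}}

```text
time: 31.65
ee_pos: [0.4319, 0.3749, 0.1744]
tcp_rot: [180.0, -0.0, 79.8]
wrist_force: [0.1, -1.0, 0.6]
opening: 0.0548
grasp_force: 0.0
```

```bash
python3 -c "
from h import *
snap('top','t7.png'); snap('scene','s7.png')
a=cv2.imread('pics/t7.png')[128:254,195:395]; b=cv2.imread('pics/s7.png')[100:220,200:400]
cv2.imwrite('pics/f.png',np.vstack([cv2.resize(a,(480,302),interpolation=cv2.INTER_CUBIC),cv2.resize(b,(480,288),interpolation=cv2.INTER_CUBIC)]))"
```

```text
(no output)
```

View pics/f.png

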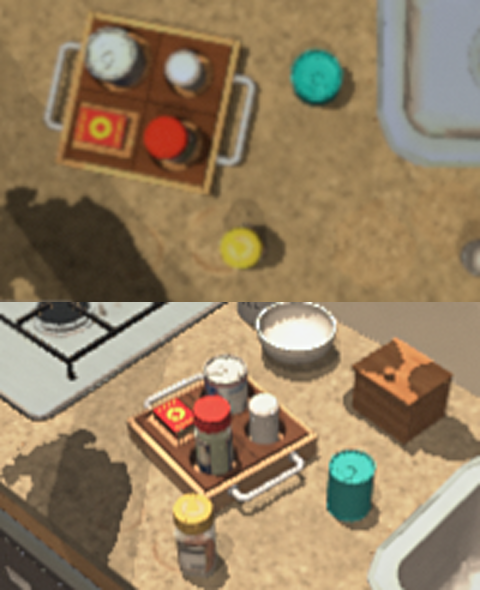

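All four are in their places and upright. A quick numeric check of the centring in the top view: shaker (184,68), tin (113,52), red cap (166,137), matches (101,128).

```bash
python3 -c "
from h import *
for n,u,v,z,t in(('sh',184,68,.086,(.6177,.0947)),('tin',113,52,.086,(.6325,.1754)),('red',166,137,.122,(.5371,.1096)),('m',101,128,.05,(.5519,.1902))):
  print(n,((at('top',195+u/2.4,128+v/2.4,z)-t)*1000).round(1))"
```

```text
sh [-0.7  1.7]
tin [ 1.  -0.5]
red [ 1.8 -1.1]
m [1.1 3. ]
```

```bash
python3 -c "
from workcell import *
print(job_done())"
```

```text
the job is handed in; nothing more can be done
None
```

I handed the job in at about 32 s of the 104 s allowed: the shaker, red-capped jar, tin and match box are in their own places in the carrier, each upright and within about 3 mm of centre in the top view. The yellow jar and glass shaker were never touched; `job_done()` gave no verdict.

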